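Half-open airflow check on a bench extraction duct

ROBOT

A 6-joint arm with a two-finger parallel gripper is mounted at the origin on the work surface. World frame = base frame: x ahead of the robot, y to its left, z up, the work surface at z = 0. Lengths are in m, angles in degrees, forces in N, time in s.
With the tool pointing down it reaches from about 0.4 to 0.825 m from the base axis. Payload 7 kg.
Tool frame: the origin (TCP) lies midway between the tips of the shut fingers; the grasp point (between the pads) lies 19 mm behind it; z points along the fingers, y is the line along which they close (so a half turn about z gives the same grasp; the last joint's range is limited). The gripper opens to 88 mm and grips with 3 to 60 N. Pads are 19 mm wide; open, the fingers measure 130 mm over their backs; the gripper's body (78 mm by 193 mm) begins 47 mm behind the grasp point.
Start: joints at [88.299, 20.546, 0.682, 0, -70.136, -16.507], TCP at [0.211, 0.641, 0.227] pointing down, gripper open.
Joint ranges: [-176.03, 176.03], [-82.01, 121.73], [-58.28, 71.71], [-173.87, 95.51], [-174.79, -0.11], [-173.66, 173.66]. Speed limits (degrees/s): [136.94, 136.94, 172.46, 180, 180, 180].

INTERFACE

Orientations are given as [roll, pitch, yaw] about the fixed x, y, z axes, in that order (R = Rz(yaw) Ry(pitch) Rx(roll)).
In Python, from plant import r gives the robot as it stands.
- The arm moves only by the tool drive_tool, never from a script. Its argument "commands" is a list of rows, each an object of numbers: "hand": the closure, from 0 (fully open) to 1 (shut); "tx", "ty", "tz": the shift along the world's x, y, z scaled (see below); "turn": the turn about the world's z scaled (see below). A call has 1 to 10 rows; each row is the pose to reach, as a shift and turn from the pose commanded when the call began; what a row does not reach only later rows make up. The controller multiplies each number of a shift by 0.6 m and each number of a turn by 90 degrees. A row lasts 1/10 s, in which the tool goes at most 50 mm and 8.59 degrees, less where a joint would pass 70% of its speed; a pose out of reach is approached as far as the arm can. A call with a number of a shift or a turn outside -1 to 1 is refused whole. A call with a gripper value outside its range is refused whole. The fingers move at their own pace and stop on an object; "grip_force" is the grip in N (left out, the last holds). Time passes only in rows, so rows that repeat a pose let the fingers close. It gives the time, the measured TCP pose, the force, the opening and the grip force at its end, in the units of the state.
- r.get_state(): the state, without advancing time (a new reading comes with each control period).
- r.capture(name): name is "side" or "top"; returns a dict with "frame" (420x560x3 uint8, red, green, blue), "fx", "fy", "cx", "cy" (pixels), "world_from_camera" (4x4, takes a point from camera to world coordinates). Camera axes: x right, y down, z forward; pixel columns grow to the right and rows downward; lengths in m; the calibration is good to about 2 mm. A picture is of the moment at which its call begins. There is no depth.
- r.close_job(): hands the job in; it is judged then, once.
Trained networks look in the newest picture that a camera, given by its name, has taken for a name from the list of things; names that differ only in an ending like _2 or _b are one class to them, and where a whole thing is asked for, a point or a joint stands for the part that bears it (a point fixed in the world has none). Each returns a list of dicts, best first, with "score" (0 to 1); they miss things now and then, are a little off and sometimes report something else, mostly with a low value. They report only what shows in the picture. A call takes as long as a camera call. They do not tell look-alikes from the thing itself.
- r.trace(label, camera): "pixels" (420x560 bool, what is visible of it) and "extent" ([left, top, right, bottom] in pixels, round what is visible of it).
The state is a dict: "time_s": time; "joints": joint angles; "qd": joint speeds; "joint_torque": joint torques, N m; "tcp_pos": TCP position; "eef_rot": TCP orientation; "contact_force": force on the tool from outside, world axes, zero at the start; "moment": the same for the moment, N m; "gripper_width": finger opening in m; "gripper_force": force on a finger pad.
Only numpy, scipy, OpenCV 4.12 (cv2) and the standard library are available. Lean on these libraries where they do the work, as an engineer would, in place of code of your own. Each camera call takes 0.05 s, during which the arm holds its last target. There are 200 camera calls.

TASK

Set up the half-open airflow check on the bench extraction duct: hang the vane anemometer by its saddle over the cross-bar of the lab stand, centred in front of the duct's mouth with its vane ring on the mouth's side, and let go of it so that it hangs still. Then pull the duct's spring-closing slide damper half-way open by its handle and keep it there: the job finishes with the gripper still holding the damper half open against its spring, the anemometer still hanging in place. Keep the anemometer upright and leave the other things on the bench where they are.

Things in the scene. Friction and masses are not known exactly. Their poses are not given: they have to be found in the camera images.
- duct: Fixed white duct, 80 mm diameter, along this y axis, 85 mm above the bench; flared mouth (116 mm wide) at y = +92 mm, grey fan box at -y. Origin on the bench under the centre of its slide damper: a pair of 116 mm square steel flanges (top 143 mm up, 18 mm thick in y). The blade comes out towards this -x (the robot). A bar under the handle bears three lines: shut, half, open.
- duct_mouth (a point): Centre of the flared mouth, 85 mm above the bench; axes as duct, the mouth looks along +y.
- damper (a joint): Travel of the damper blade (m): 0 shut, 0.040 half, 0.080 fully open; it slides along the duct's -x. A spring closes it with about 3.6 N when shut, rising 1.8 N per 10 mm: about 11 N at half, 18 N fully open. Let go, it snaps shut.
- damper_handle (a point): Grip point on the damper's pull handle, an upright aluminium bar of 16 mm diameter from 42 to 172 mm above the bench; the point is on its axis, 145 mm up, and moves with the blade. Shut, the axis is 105 mm out from the duct's axis, 27 mm is free between bar and blade edge (137 mm tall) behind it, the other sides are free. Stand-offs join bar and blade 55 and 108 mm up. Axes as the duct's.
- stand: Fixed lab stand before the mouth: a level steel cross-bar, 12 mm diameter, its axis 150 mm above the bench, along this x axis (parallel to the duct's x), clamped to two uprights at x = +-105 mm that rise to 170 mm; 190 mm of bar is free. Origin on the bench under the bar's middle, which is not always opposite the mouth's centre.
- stand_bar (a point): Middle of the cross-bar, on its axis, 150 mm above the bench; axes as stand.
- anemometer_grip (a point): Centre of the anemometer's white upright grip (30 mm in x, 22 mm in y), 155 mm above its feet, 30 mm below the grip's top, 36 mm above the saddle's ridge. Axes: x along the saddle, which is to lie along the bar; z up.
- anemometer_vane (a point): Centre of the vane ring, 40 mm above the feet, 28 mm to -y of the grip's axis, 115 mm below the grip point.
- anemometer_seat (a point): Point under the saddle's ridge where the axis of the 12 mm bar lies when the saddle is seated on it: on the grip's axis, 48.5 mm below the grip point and 106.5 mm above the feet.
- anemometer: The loose anemometer (0.27 to 0.45 kg, 76 x 80 x 185 mm), standing upright; origin centred on its underside. A bent steel saddle (upside-down U with a gabled roof, 26 mm clear inside in y, 40 mm long in x, open below and at its x ends) has the vane ring (76 mm diameter, 24 mm thick) on its -y side and the meter box (60 x 24 x 80 mm) on its +y side; the grip stands on top.
- amber_bottle: Bystander: amber glass bottle, 64 mm diameter, 145 mm tall; origin at the centre of its base.
- beaker: Bystander: glass beaker, 68 mm diameter, 85 mm tall; origin at the centre of its base.
- jar: Bystander: white plastic jar, 60 mm diameter, 70 mm tall; origin at the centre of its base.
- cup: Bystander: steel sample cup, 72 mm diameter, 55 mm tall; origin at the centre of its base.
- peach_a: Bystander: half a peach, 72 mm diameter, 34 mm tall, cut face down on the blue board; origin at the centre of its base.
- peach_b: Bystander: another half peach, like the first.
There are look-alikes about, which are no part of the job. What is shaped like the anemometer but purple is not meant.

How it is judged (in metres and radians):
On the way, in this order (a step that is already met when the one before it is completed fails the run):
1. the anemometer hangs on the cross-bar in front of the mouth, let go and still (z of anemometer_seat in the frame of stand_bar between -0.006 and 0.006 m and y of anemometer_seat in the frame of stand_bar between -0.006 and 0.006 m and x of anemometer_vane in the frame of duct_mouth between -0.02 and 0.02 m and y of anemometer_vane in the frame of stand_bar below -0.015 m and angle between anemometer's own z axis and vertical below 0.2 rad and angle between the x axis of anemometer and the x axis of stand, either way round below 0.25 rad and contact force between anemometer and stand above 1 N and linear speed of anemometer below 0.03 m/s and angular speed of anemometer below 0.4 rad/s and contact force between the fingers and anemometer below 0.1 N), for 0.3 s.
2. the damper is pulled half-way open with the anemometer hanging (z of anemometer_seat in the frame of stand_bar between -0.006 and 0.006 m and y of anemometer_seat in the frame of stand_bar between -0.006 and 0.006 m and x of anemometer_vane in the frame of duct_mouth between -0.02 and 0.02 m and y of anemometer_vane in the frame of stand_bar below -0.015 m and angle between anemometer's own z axis and vertical below 0.2 rad and angle between the x axis of anemometer and the x axis of stand, either way round below 0.25 rad and contact force between anemometer and stand above 1 N and linear speed of anemometer below 0.03 m/s and angular speed of anemometer below 0.4 rad/s and value of joint damper between 0.033 and 0.047 m and velocity of joint damper between -0.02 and 0.02 m/s and contact force between the fingers and damper above 4 N), for 0.3 s.
At the end, for the whole second after the job is handed in: For the last second the anemometer hangs still on the bar, untouched: saddle seated (6 mm), upright (0.2 rad), along the bar (0.25 rad), vane on the mouth's side within 20 mm of its centre line. The robot holds the damper still, 33 to 47 mm open, with over 4 N (all of step 2 and contact force between the fingers and anemometer below 0.1 N); the arm keeps its last pose, push and grip.
It fails at once if the anemometer is tipped over (angle between anemometer's own z axis and vertical above 0.6 rad).
It fails at once if a bystander is pushed away (over 25 mm) or knocked over (distance of any of amber_bottle, beaker, jar, cup, peach_a, peach_b from where it was at the start of the episode above 0.025 m or angle between any of amber_bottle, beaker, jar, cup, peach_a, peach_b's own z axis and vertical above 0.5 rad).
It also fails if it takes over 51 s, if anything falls off the work surface, if the arm or the gripper's body presses on something with over 40 N, if the wrist force passes 120 N, or if a joint passes its speed limit or range.

## Working session

There is one attempt and no reset: what is moved stays moved. The work goes in short steps, Python scripts to look and compute and a tool call to move; the robot and the scene stay as the last step left them, time stands still between calls to the robot, and variables do not carry over. Pictures are saved under pics/ and viewed, at most 10 in all, crops included, and the job is handed in when it is done.

Besides the shell and the picture viewer there is one more tool, called after "Emit:" by a JSON object that holds its "name" and its "arguments". drive_tool: Moves the arm, as the interface text tells. Its arguments: {"type":"object","properties":{"commands":{"type":"array"},"grip_force":{"type":"number"}},"required":["commands"]}

```bash
mkdir -p pics; ls; cat > h.py <<'E'
from plant import r
import numpy as np, cv2
def cap(n,f=None):
    c=r.capture(n)
    if f: cv2.imwrite('pics/'+f,c['frame'][:,:,::-1])
    return c
def ray(c,u,v):
    T=np.array(c['world_from_camera']); d=T[:3,:3]@np.array([(u-c['cx'])/c['fx'],(v-c['cy'])/c['fy'],1]); return T[:3,3],d
def atz(c,u,v,z):
    o,d=ray(c,u,v); return o+d*(z-o[2])/d[2]
def proj(c,p):
    T=np.array(c['world_from_camera']); q=T[:3,:3].T@(np.array(p)-T[:3,3]); return c['fx']*q[0]/q[2]+c['cx'],c['fy']*q[1]/q[2]+c['cy']
E
python3 - <<'E'
from h import *
for n in('side','top'):
    c=cap(n,n+'1.png'); print(n,c['fx'],c['cx'],c['cy'],np.round(c['world_from_camera'],3).tolist())
    for l in('duct','damper_handle','stand','anemometer','amber_bottle','beaker','jar','cup','peach_a'):
        for d in r.trace(l,n): print(l,round(d['score'],2),d['extent'], np.round(np.argwhere(d['pixels']).mean(0)[::-1]))
print(r.get_state())
E
```

```text
pics
side 454.2067240701296 279.43288707067853 213.77634345156673 [[0.977, -0.15, 0.154, 0.338], [-0.215, -0.658, 0.722, -0.946], [-0.007, -0.738, -0.674, 0.964], [0.0, 0.0, 0.0, 1.0]]
duct 0.72 [242.4, 199.3, 481.7, 419.7] [367. 339.]
damper_handle 0.88 [276.5, 215.8, 299.3, 263.9] [288. 241.]
stand 0.51 [232.6, 128.3, 258.9, 184.8] [246. 159.]
stand 0.4 [226.2, 365.6, 256.2, 397.4] [240. 381.]
anemometer 0.89 [209.7, 176.9, 246.8, 235.5] [224. 208.]
anemometer 0.71 [232.0, 128.4, 258.5, 182.8] [246. 160.]
anemometer 0.57 [262.9, 108.7, 292.3, 163.6] [277. 141.]
amber_bottle 0.78 [307.4, 135.8, 326.1, 177.2] [315. 159.]
beaker 0.66 [240.6, 281.3, 262.4, 318.1] [251. 297.]
cup 0.72 [200.1, 174.0, 218.4, 202.8] [209. 187.]
peach_a 0.91 [224.1, 333.2, 252.8, 359.4] [237. 346.]
peach_a 0.63 [224.4, 366.4, 255.4, 398.8] [240. 381.]
top 437.28539940083016 280.6126346120257 207.79188914837138 [[0.005, -0.997, 0.076, 0.455], [-1.0, -0.004, 0.011, -0.041], [-0.01, -0.076, -0.997, 1.262], [0.0, 0.0, 0.0, 1.0]]
duct 0.73 [276.6, 129.0, 560.0, 253.4] [451. 180.]
damper_handle 0.67 [309.0, 160.9
[... 615 characters left out ...]
 [429. 278.]
{'time_s': 1.0, 'joints': array([ 8.83006540e+01,  2.05462627e+01,  6.81331968e-01,  1.00414134e-03,
       -7.01376060e+01, -1.65073866e+01]), 'qd': array([ 0.08357396,  0.01092051,  0.07485448, -0.06992136, -0.05966321,
       -0.01322368]), 'joint_torque': array([ 6.63445317e-04, -5.82389474e+01,  2.93308514e+01,  7.00228304e+00,
        1.26075087e-02, -1.73514451e-05]), 'tcp_pos': array([0.21091265, 0.64116557, 0.22656074]), 'eef_rot': array([ 1.79997836e+02, -1.62626493e-03, -1.82063914e+01]), 'contact_force': array([-0.81201323,  0.27008269, -0.09344509]), 'moment': array([-0.00056364,  0.01955965, -0.02907445]), 'gripper_force': 0.0, 'gripper_width': 0.08772932771610199}
```

```bash
python3 - <<'E'
import cv2,numpy as np
a=cv2.imread('pics/top1.png')[100:310,90:490]; cv2.imwrite('pics/t1.png',cv2.resize(a,None,fx=2,fy=2,interpolation=3))
a=cv2.imread('pics/side1.png')[90:420,130:450]; cv2.imwrite('pics/s1.png',cv2.resize(a,(582,600),interpolation=3))
E
```

```text
(no output)
```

View pics/t1.png

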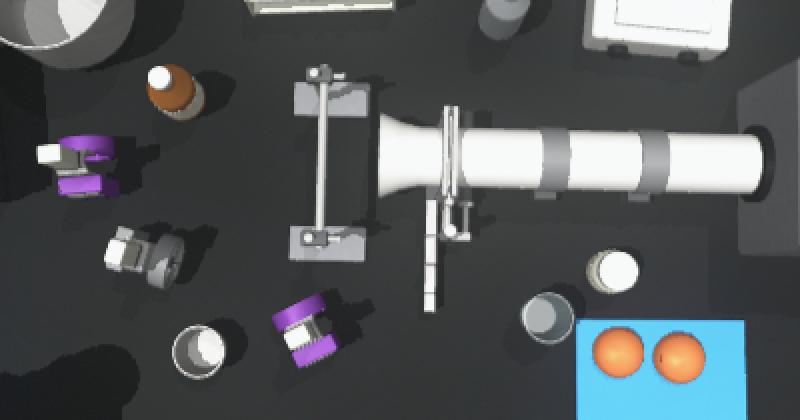

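View pics/s1.png

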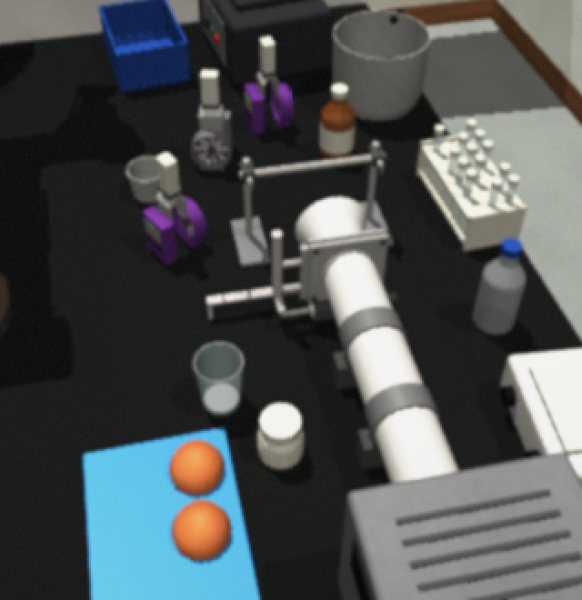

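Grey candidate at top (162,227) / side (246,160); purple look-alikes are at top (130,182), (242,265) and side (277,141), (224,208). Only the grey one fits, so I'll confirm it in a crop.

```bash
python3 - <<'E'
import cv2,numpy as np
a=cv2.imread('pics/top1.png')[200:255,132:192]; b=cv2.imread('pics/side1.png')[122:192,220:270]; c=cv2.imread('pics/top1.png')[125:240,225:335]
f=lambda x,k:cv2.resize(x,None,fx=k,fy=k,interpolation=cv2.INTER_CUBIC)
W=np.zeros((600,800,3),np.uint8)
A=f(a,6);B=f(b,6);C=f(c,4)
W[:330,:360]=A; W[:420,360:660]=B; cv2.imwrite('pics/a1.png',W); cv2.imwrite('pics/c1.png',f(c,5))
E
```

```text
(no output)
```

View pics/a1.png

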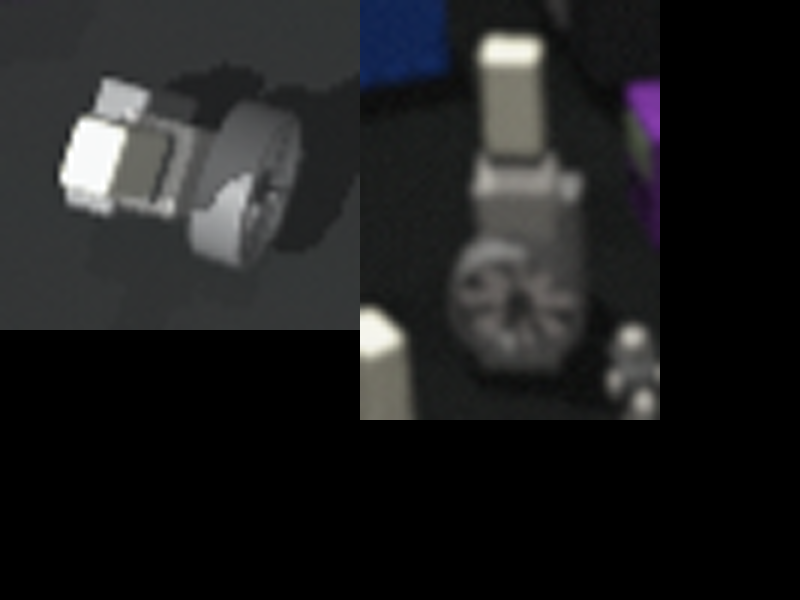

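View pics/c1.png

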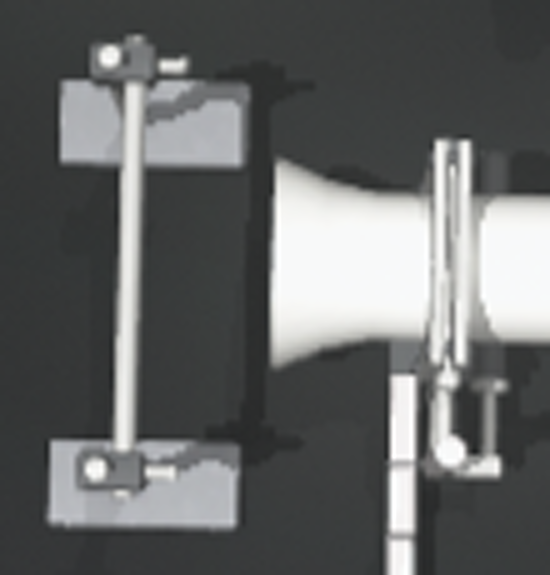

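```bash
python3 - <<'E'
from h import *
t=cap('top');s=cap('side')
T=lambda x,y,k,z:np.round(atz(t,ox+x/k,oy+y/k,z),4)
ox,oy=132,200
P=[T(*p,6,.185) for p in((80,113),(128,122),(112,200),(62,182))]
print('grip top',P,np.mean(P,0), 'edges',np.linalg.norm(P[0]-P[1]),np.linalg.norm(P[1]-P[2]))
g=np.mean(P,0)
print('vane c',T(250,188,6,.04))
ox,oy=225,125
a=T(133,85,5,.15);b=T(124,448,5,.15);print('bar',a,b,np.degrees(np.arctan2(*(a-b)[:2][::-1])))
print('uprights',T(109,56,5,.17),T(95,468,5,.17))
print('mouth',T(277,158,5,.085),T(272,370,5,.085))
print('flange',T(436,140,5,.143),T(468,140,5,.143),T(432,365,5,.143),T(464,365,5,.143))
print('handle',T(452,448,5,.172))
# side checks
S=lambda p:np.round(proj(s,p),1)
print('side grip top pred',S(g),'seen',220+(512-360)/6,122+51/6)
print('handle pred',S(T(452,448,5,.172)),'seen', 130+277*.55,90+233*.55)
print('bar pred',S(a),S(b),'seen',130+370*.55,90+158*.55,130+250*.55,90+172*.55)
for l,z in(('anemometer',0),('cup',.055),('amber_bottle',.145),('beaker',.085),('jar',.07)):
    for d in r.trace(l,'top'): e=d['extent'];print(l,T(((e[0]+e[2])/2-225)*5,((e[1]+e[3])/2-125)*5,5,z))
E
```

```text
grip top [array([0.508 , 0.3051, 0.185 ]), array([0.5044, 0.2852, 0.185 ]), array([0.4723, 0.2909, 0.185 ]), array([0.4796, 0.3118, 0.185 ])] [0.491075 0.29825  0.185   ] edges 0.02022300670029062 0.032602147168553135
vane c [0.4805 0.2711 0.04  ]
bar [0.7095 0.0467 0.15  ] [0.5217 0.0494 0.15  ] -0.8236844908112514
uprights [0.7199 0.0575 0.17  ] [0.5104 0.0622 0.17  ]
mouth [ 0.6843 -0.0271  0.085 ] [ 0.5682 -0.025   0.085 ]
flange [ 0.6827 -0.1101  0.143 ] [ 0.6827 -0.1267  0.143 ] [ 0.5656 -0.108   0.143 ] [ 0.5656 -0.1244  0.143 ]
handle [ 0.5211 -0.1162  0.172 ]
side grip top pred [244.1 130.2] seen 245.33333333333334 130.5
handle pred [281.7 218.2] seen 282.35 218.15
bar pred [332.7 176.7] [269.3 185.2] seen 333.5 176.9 267.5 184.60000000000002
anemometer [0.3858 0.0765 0.    ]
anemometer [0.4889 0.316  0.    ]
anemometer [0.6192 0.4129 0.    ]
cup [0.3556 0.2204 0.055 ]
amber_bottle [0.6991 0.2448 0.145 ]
beaker [ 0.4115 -0.2504  0.085 ]
jar [ 0.4717 -0.3342  0.07  ]
```

The picture shows one grey anemometer, its vane towards the duct, and the side camera agrees with the top one to about 1 px. Values:
- Grip: (0.491, 0.298), yaw about -11°.
- Bar: y≈0.048 at the mouth centre, x≈0.626.
- Handle: (0.520, -0.116).

Next I go above the grip.

Emit:
{"name": "drive_tool", "arguments": {"commands": [{"tx": 0.467, "ty": -0.5717, "tz": 0.04, "turn": 0.08, "hand": 0}, {"tx": 0.467, "ty": -0.5717, "tz": 0.04, "turn": 0.08, "hand": 0}, {"tx": 0.467, "ty": -0.5717, "tz": 0.04, "turn": 0.08, "hand": 0}, {"tx": 0.467, "ty": -0.5717, "tz": 0.04, "turn": 0.08, "hand": 0}, {"tx": 0.467, "ty": -0.5717, "tz": 0.04, "turn": 0.08, "hand": 0}, {"tx": 0.467, "ty": -0.5717, "tz": 0.04, "turn": 0.08, "hand": 0}, {"tx": 0.467, "ty": -0.5717, "tz": 0.04, "turn": 0.08, "hand": 0}, {"tx": 0.467, "ty": -0.5717, "tz": 0.04, "turn": 0.08, "hand": 0}, {"tx": 0.467, "ty": -0.5717, "tz": 0.04, "turn": 0.08, "hand": 0}, {"tx": 0.467, "ty": -0.5717, "tz": 0.04, "turn": 0.08, "hand": 0}]}}

```text
time_s: 2.35
tcp_pos: [0.4936, 0.2945, 0.2511]
eef_rot: [-180.0, -0.0, -11.3]
contact_force: [-0.3, 1.0, -0.9]
gripper_width: 0.0878
gripper_force: 0.0
```

Emit:
{"name": "drive_tool", "arguments": {"commands": [{"hand": 0}, {"hand": 0}, {"hand": 0}]}}

```text
invalid input
```

```bash
python3 - <<'E'
from h import *
c=cap('side'); p=r.get_state()['tcp_pos'];print(p,r.get_state()['eef_rot'],proj(c,p))
cv2.imwrite('pics/s2.png',cv2.resize(c['frame'][80:190,200:300,::-1],None,fx=5,fy=5,interpolation=3))
E
```

```text
[0.49254093 0.29601743 0.25078541] [-1.79988204e+02 -1.57534670e-02 -1.12402412e+01] (np.float64(243.45119926273063), np.float64(112.09559908752622))
```

View pics/s2.png

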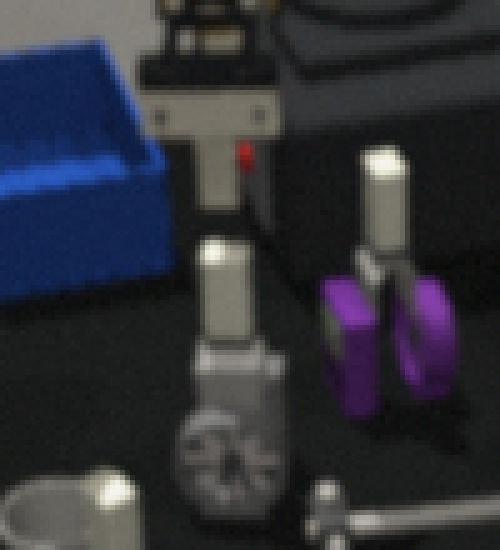

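The side crop shows the near finger at about x=218 and the grip at about 225, so the grip lies roughly 2 mm to +x. Descending and gripping.

Emit:
{"name": "drive_tool", "arguments": {"commands": [{"tx": 0.003, "ty": 0, "tz": -0.05, "turn": 0, "hand": 0}, {"tx": 0.003, "ty": 0, "tz": -0.1, "turn": 0, "hand": 0}, {"tx": 0.003, "ty": 0, "tz": -0.15, "turn": 0, "hand": 0}, {"tx": 0.003, "ty": 0, "tz": -0.185, "turn": 0, "hand": 0}, {"tx": 0.003, "ty": 0, "tz": -0.185, "turn": 0, "hand": 0}, {"tx": 0.003, "ty": 0, "tz": -0.185, "turn": 0, "hand": 0.5}, {"tx": 0.003, "ty": 0, "tz": -0.185, "turn": 0, "hand": 1}, {"tx": 0.003, "ty": 0, "tz": -0.185, "turn": 0, "hand": 1}, {"tx": 0.003, "ty": 0, "tz": -0.185, "turn": 0, "hand": 1}, {"tx": 0.003, "ty": 0, "tz": -0.185, "turn": 0, "hand": 1}], "grip_force": 35}}

```text
time_s: 3.4
tcp_pos: [0.4931, 0.2983, 0.1402]
eef_rot: [-179.9, -0.0, -11.0]
contact_force: [0.2, -0.5, 0.6]
gripper_width: 0.0534
gripper_force: 0.0
```

Emit:
{"name": "drive_tool", "arguments": {"commands": [{"tx": 0, "ty": 0, "tz": 0, "turn": 0, "hand": 1}, {"tx": 0, "ty": 0, "tz": 0, "turn": 0, "hand": 1}, {"tx": 0, "ty": 0, "tz": 0, "turn": 0, "hand": 1}, {"tx": 0, "ty": 0, "tz": 0, "turn": 0, "hand": 1}, {"tx": 0, "ty": 0, "tz": 0, "turn": 0, "hand": 1}]}}

```text
time_s: 3.9
tcp_pos: [0.493, 0.2981, 0.1395]
eef_rot: [180.0, -0.0, -11.0]
contact_force: [0.1, 0.2, 0.1]
gripper_width: 0.0221
gripper_force: 34.9
```

Emit:
{"name": "drive_tool", "arguments": {"commands": [{"tx": 0, "ty": 0, "tz": 0.03, "turn": 0, "hand": 1}, {"tx": 0, "ty": 0, "tz": 0.07, "turn": 0, "hand": 1}, {"tx": 0, "ty": 0, "tz": 0.12, "turn": 0, "hand": 1}, {"tx": 0, "ty": 0, "tz": 0.17, "turn": 0, "hand": 1}, {"tx": 0, "ty": 0, "tz": 0.22, "turn": 0, "hand": 1}, {"tx": 0, "ty": 0, "tz": 0.27, "turn": 0, "hand": 1}, {"tx": 0, "ty": 0, "tz": 0.31, "turn": 0, "hand": 1}, {"tx": 0, "ty": 0, "tz": 0.333, "turn": 0, "hand": 1}, {"tx": 0, "ty": 0, "tz": 0.333, "turn": 0, "hand": 1}]}}

```text
time_s: 4.8
tcp_pos: [0.4933, 0.2986, 0.3407]
eef_rot: [-179.9, -0.1, -11.0]
contact_force: [-0.2, 0.0, -3.5]
gripper_width: 0.022
gripper_force: 34.9
```

Emit:
{"name": "drive_tool", "arguments": {"commands": [{"tx": 0.02, "ty": -0.04, "tz": 0, "turn": 0.01, "hand": 1}, {"tx": 0.045, "ty": -0.085, "tz": 0, "turn": 0.03, "hand": 1}, {"tx": 0.07, "ty": -0.13, "tz": 0, "turn": 0.05, "hand": 1}, {"tx": 0.095, "ty": -0.18, "tz": 0, "turn": 0.07, "hand": 1}, {"tx": 0.12, "ty": -0.23, "tz": 0, "turn": 0.09, "hand": 1}, {"tx": 0.145, "ty": -0.28, "tz": 0, "turn": 0.11, "hand": 1}, {"tx": 0.17, "ty": -0.33, "tz": 0, "turn": 0.11, "hand": 1}, {"tx": 0.195, "ty": -0.375, "tz": 0, "turn": 0.11, "hand": 1}, {"tx": 0.222, "ty": -0.41, "tz": 0, "turn": 0.11, "hand": 1}, {"tx": 0.222, "ty": -0.417, "tz": 0, "turn": 0.11, "hand": 1}]}}

```text
time_s: 5.8
tcp_pos: [0.6267, 0.0457, 0.3362]
eef_rot: [179.9, 0.2, -1.3]
contact_force: [-0.7, -0.2, -2.6]
gripper_width: 0.0219
gripper_force: 34.9
```

Emit:
{"name": "drive_tool", "arguments": {"commands": [{"tx": 0, "ty": 0, "tz": 0, "turn": 0, "hand": 1}, {"tx": 0, "ty": 0, "tz": 0, "turn": 0, "hand": 1}, {"tx": 0, "ty": 0, "tz": 0, "turn": 0, "hand": 1}]}}

```text
time_s: 6.1
tcp_pos: [0.6257, 0.0488, 0.339]
eef_rot: [-180.0, 0.0, -1.1]
contact_force: [0.6, -0.5, -2.2]
gripper_width: 0.022
gripper_force: 34.9
```

```bash
python3 - <<'E'
from h import *
c=cap('side'); t=cap('top')
p=r.get_state()['tcp_pos'];print(p,r.get_state()['eef_rot'][2],r.get_state()['gripper_width'])
f=p-[0,0,.1395]
for n,q in(('feet',f),('vane',f+[0,-.028,.04])): print(n,np.round(proj(c,q)),np.round(proj(t,q)))
W=np.zeros((480,800,3),np.uint8)
W[:480,:400]=cv2.resize(c['frame'][60:220,200:333,::-1],(400,480),interpolation=3)
W[:450,400:]=cv2.resize(t['frame'][120:255,210:330,::-1],(400,450),interpolation=3)
cv2.imwrite('pics/b1.png',W)
E
```

```text
[0.62580957 0.04880432 0.33944448] -1.0409003455310668 0.021806087865854005
feet [305. 166.] [249. 171.]
vane [308. 160.] [259. 168.]
```

View pics/b1.png

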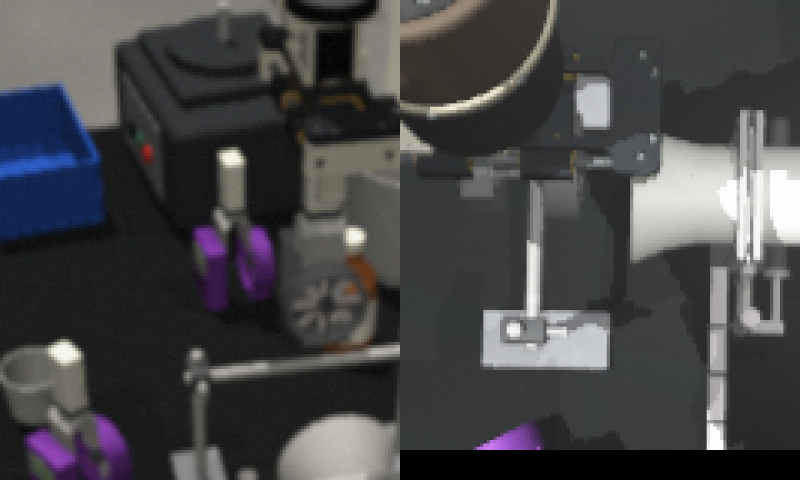

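Side view: the anemometer is upright with the vane centre near crop (325,308), against a predicted (324,300). The bar lies below and behind it. Lowering over the bar.

Emit:
{"name": "drive_tool", "arguments": {"commands": [{"tx": 0, "ty": -0.0015, "tz": -0.03, "turn": 0, "hand": 1}, {"tx": 0, "ty": -0.0015, "tz": -0.07, "turn": 0, "hand": 1}, {"tx": 0, "ty": -0.0015, "tz": -0.11, "turn": 0, "hand": 1}, {"tx": 0, "ty": -0.0015, "tz": -0.15, "turn": 0, "hand": 1}, {"tx": 0, "ty": -0.0015, "tz": -0.18, "turn": 0, "hand": 1}, {"tx": 0, "ty": -0.0015, "tz": -0.21, "turn": 0, "hand": 1}, {"tx": 0, "ty": -0.0015, "tz": -0.23, "turn": 0, "hand": 1}, {"tx": 0, "ty": -0.0015, "tz": -0.245, "turn": 0, "hand": 1}, {"tx": 0, "ty": -0.0015, "tz": -0.25, "turn": 0, "hand": 1}, {"tx": 0, "ty": -0.0015, "tz": -0.25, "turn": 0, "hand": 1}]}}

```text
time_s: 7.2
tcp_pos: [0.6262, 0.0472, 0.1894]
eef_rot: [180.0, -0.0, -1.1]
contact_force: [0.1, -0.2, -2.5]
gripper_width: 0.022
gripper_force: 34.9
```

Emit:
{"name": "drive_tool", "arguments": {"commands": [{"tx": 0, "ty": 0, "tz": -0.003, "turn": 0, "hand": 1}, {"tx": 0, "ty": 0, "tz": -0.006, "turn": 0, "hand": 1}, {"tx": 0, "ty": 0, "tz": -0.009, "turn": 0, "hand": 1}, {"tx": 0, "ty": 0, "tz": -0.009, "turn": 0, "hand": 1}, {"tx": 0, "ty": 0, "tz": -0.009, "turn": 0, "hand": 1}]}}

```text
time_s: 7.7
tcp_pos: [0.6261, 0.047, 0.184]
eef_rot: [180.0, -0.0, -1.1]
contact_force: [-0.4, 0.2, -2.6]
gripper_width: 0.0221
gripper_force: 34.9
```

Emit:
{"name": "drive_tool", "arguments": {"commands": [{"tx": 0, "ty": 0, "tz": -0.002, "turn": 0, "hand": 1}, {"tx": 0, "ty": 0, "tz": -0.003, "turn": 0, "hand": 1}, {"tx": 0, "ty": 0, "tz": -0.003, "turn": 0, "hand": 1}]}}

```text
time_s: 8.0
tcp_pos: [0.6264, 0.0467, 0.183]
eef_rot: [180.0, -0.1, -1.1]
contact_force: [-1.2, -2.1, 3.9]
gripper_width: 0.0222
gripper_force: 34.9
```

```bash
python3 - <<'E'
from h import *
c=cap('side'); s=r.get_state()
print(s['tcp_pos'],s['contact_force'],s['moment'])
W=cv2.resize(c['frame'][110:230,240:360,::-1],(600,600),interpolation=cv2.INTER_CUBIC)
cv2.imwrite('pics/b2.png',W)
E
```

```text
[0.62647269 0.04672728 0.18296982] [-1.22898793 -2.97817857  4.96514481] [-0.99704124  0.43547708  0.1053668 ]
```

View pics/b2.png

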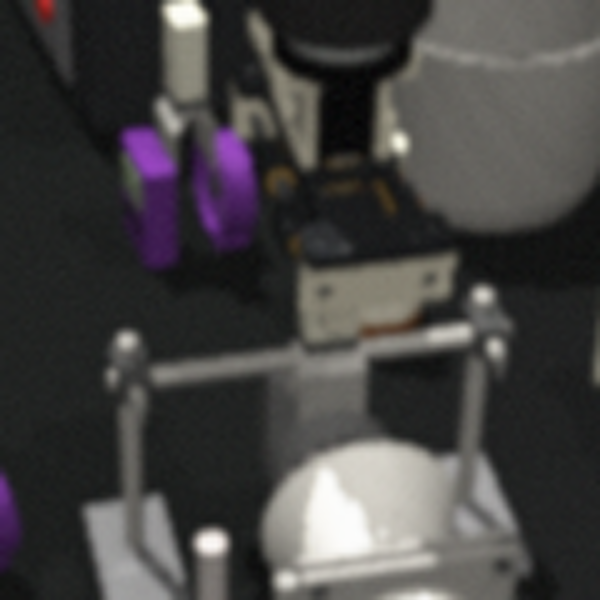

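The saddle is on the bar: TCP z 0.183 matches the predicted seat height. The side force says to ease about 1 mm to -y.

Emit:
{"name": "drive_tool", "arguments": {"commands": [{"tx": 0, "ty": -0.001, "tz": 0, "turn": 0, "hand": 1}, {"tx": 0, "ty": -0.002, "tz": 0, "turn": 0, "hand": 1}, {"tx": 0, "ty": -0.002, "tz": 0, "turn": 0, "hand": 1}, {"tx": 0, "ty": -0.002, "tz": 0, "turn": 0, "hand": 1}]}}

```text
time_s: 8.45
tcp_pos: [0.6265, 0.0465, 0.1829]
eef_rot: [-179.9, -0.1, -1.1]
contact_force: [-2.1, 1.2, 5.0]
gripper_width: 0.0218
gripper_force: 34.9
```

Emit:
{"name": "drive_tool", "arguments": {"commands": [{"tx": 0, "ty": 0, "tz": 0, "turn": 0, "hand": 0.72}, {"tx": 0, "ty": 0, "tz": 0, "turn": 0, "hand": 0.68}, {"tx": 0, "ty": 0, "tz": 0, "turn": 0, "hand": 0.6}, {"tx": 0, "ty": 0, "tz": 0, "turn": 0, "hand": 0.5}, {"tx": 0, "ty": 0, "tz": 0, "turn": 0, "hand": 0.3}, {"tx": 0, "ty": 0, "tz": 0, "turn": 0, "hand": 0.2}, {"tx": 0, "ty": 0, "tz": 0, "turn": 0, "hand": 0.2}, {"tx": 0, "ty": 0, "tz": 0, "turn": 0, "hand": 0.2}]}}

```text
time_s: 9.25
tcp_pos: [0.6261, 0.0459, 0.1821]
eef_rot: [-180.0, 0.0, -1.1]
contact_force: [-0.3, -0.5, 0.2]
gripper_width: 0.0676
gripper_force: 0.0
```

Emit:
{"name": "drive_tool", "arguments": {"commands": [{"tx": 0, "ty": 0, "tz": 0.01, "turn": 0, "hand": 0.2}, {"tx": 0, "ty": 0, "tz": 0.04, "turn": 0, "hand": 0.2}, {"tx": 0, "ty": 0, "tz": 0.08, "turn": 0, "hand": 0.2}, {"tx": 0, "ty": 0, "tz": 0.12, "turn": 0, "hand": 0.2}, {"tx": 0, "ty": 0, "tz": 0.15, "turn": 0, "hand": 0.2}, {"tx": 0, "ty": 0, "tz": 0.15, "turn": 0, "hand": 0.2}]}}

```text
time_s: 9.85
tcp_pos: [0.6276, 0.046, 0.276]
eef_rot: [-179.9, -0.3, -1.1]
contact_force: [-0.1, 0.2, -0.2]
gripper_width: 0.07
gripper_force: 0.0
```

Emit:
{"name": "drive_tool", "arguments": {"commands": [{"tx": -0.04, "ty": -0.07, "tz": 0, "turn": 0, "hand": 0.2}, {"tx": -0.09, "ty": -0.14, "tz": 0, "turn": 0, "hand": 0.2}, {"tx": -0.14, "ty": -0.2, "tz": 0, "turn": 0, "hand": 0.2}, {"tx": -0.178, "ty": -0.25, "tz": 0, "turn": 0, "hand": 0.2}, {"tx": -0.178, "ty": -0.27, "tz": 0, "turn": 0, "hand": 0.2}, {"tx": -0.178, "ty": -0.27, "tz": 0, "turn": 0, "hand": 0.2}, {"tx": -0.178, "ty": -0.27, "tz": 0, "turn": 0, "hand": 0.2}, {"tx": -0.178, "ty": -0.27, "tz": 0, "turn": 0, "hand": 0.2}]}}

```text
time_s: 10.65
tcp_pos: [0.5198, -0.1154, 0.2718]
eef_rot: [-180.0, 0.0, -1.1]
contact_force: [0.1, -0.4, 0.3]
gripper_width: 0.0703
gripper_force: 0.0
```

```bash
python3 - <<'E'
from h import *
c=cap('side'); t=cap('top'); s=r.get_state()
print(s['tcp_pos'],s['contact_force'],proj(c,[.626,.048,.2285]), proj(t,[.626,.048,.2285]),proj(t,[.626,.020,.083]))
W=np.zeros((480,800,3),np.uint8)
W[:480,:400]=cv2.resize(c['frame'][120:280,220:353,::-1],(400,480),interpolation=3)
W[:450,400:]=cv2.resize(t['frame'][120:255,210:330,::-1],(400,450),interpolation=3)
cv2.imwrite('pics/b3.png',W)
E
```

```text
[ 0.51980352 -0.11533835  0.27175324] [-0.64878879  0.01419783  0.37368897] (np.float64(305.68403452752233), np.float64(158.10457285632538)) (np.float64(248.1939976108466), np.float64(169.05831071621128)) (np.float64(262.9835861644126), np.float64(177.85747583792343))
```

View pics/b3.png

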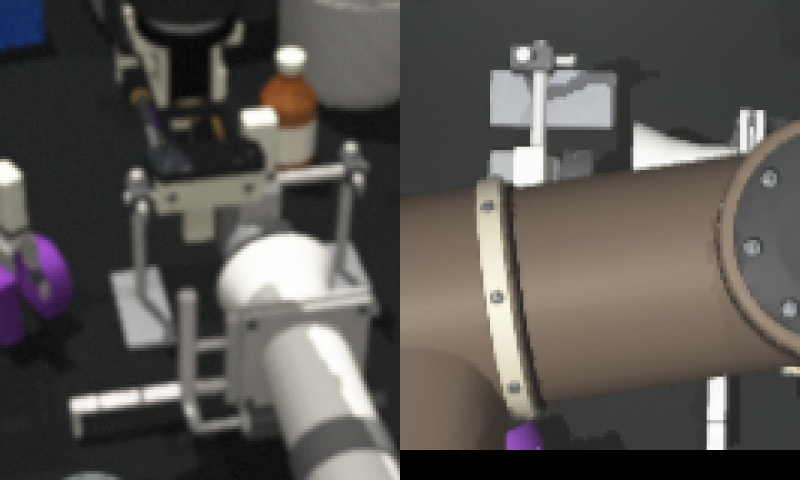

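The grip top shows at side crop (258,115) against a predicted (257,114), so the anemometer is hanging in place. Handle top at crop (187,295) is as measured. Going down on the handle.

Emit:
{"name": "drive_tool", "arguments": {"commands": [{"tx": 0, "ty": 0, "tz": -0.06, "turn": 0, "hand": 0.2}, {"tx": 0, "ty": 0, "tz": -0.12, "turn": 0, "hand": 0.2}, {"tx": 0, "ty": 0, "tz": -0.17, "turn": 0, "hand": 0.2}, {"tx": 0, "ty": 0, "tz": -0.21, "turn": 0, "hand": 0.2}, {"tx": 0, "ty": 0, "tz": -0.235, "turn": 0, "hand": 0.2}, {"tx": 0, "ty": 0, "tz": -0.235, "turn": 0, "hand": 0.2}, {"tx": 0, "ty": 0, "tz": -0.235, "turn": 0, "hand": 0.6}, {"tx": 0, "ty": 0, "tz": -0.235, "turn": 0, "hand": 1}, {"tx": 0, "ty": 0, "tz": -0.235, "turn": 0, "hand": 1}, {"tx": 0, "ty": 0, "tz": -0.235, "turn": 0, "hand": 1}], "grip_force": 55}}

```text
time_s: 11.75
tcp_pos: [0.5198, -0.1161, 0.132]
eef_rot: [-180.0, -0.1, -1.1]
contact_force: [-0.0, -0.5, -1.1]
gripper_width: 0.0437
gripper_force: 0.0
```

Emit:
{"name": "drive_tool", "arguments": {"commands": [{"tx": 0, "ty": 0, "tz": 0, "turn": 0, "hand": 1}, {"tx": 0, "ty": 0, "tz": 0, "turn": 0, "hand": 1}, {"tx": 0, "ty": 0, "tz": 0, "turn": 0, "hand": 1}, {"tx": 0, "ty": 0, "tz": 0, "turn": 0, "hand": 1}, {"tx": 0, "ty": 0, "tz": 0, "turn": 0, "hand": 1}]}}

```text
time_s: 12.25
tcp_pos: [0.5193, -0.1163, 0.1312]
eef_rot: [180.0, 0.0, -1.1]
contact_force: [-0.3, -1.9, 1.7]
gripper_width: 0.0152
gripper_force: 55.0
```

Emit:
{"name": "drive_tool", "arguments": {"commands": [{"tx": -0.006, "ty": 0, "tz": 0, "turn": 0, "hand": 1}, {"tx": -0.014, "ty": 0, "tz": 0, "turn": 0, "hand": 1}, {"tx": -0.023, "ty": 0, "tz": 0, "turn": 0, "hand": 1}, {"tx": -0.032, "ty": 0, "tz": 0, "turn": 0, "hand": 1}, {"tx": -0.041, "ty": 0.001, "tz": 0, "turn": 0, "hand": 1}, {"tx": -0.05, "ty": 0.001, "tz": 0, "turn": 0, "hand": 1}, {"tx": -0.058, "ty": 0.001, "tz": 0, "turn": 0, "hand": 1}, {"tx": -0.064, "ty": 0.001, "tz": 0, "turn": 0, "hand": 1}, {"tx": -0.067, "ty": 0.001, "tz": 0, "turn": 0, "hand": 1}, {"tx": -0.067, "ty": 0.001, "tz": 0, "turn": 0, "hand": 1}]}}

```text
time_s: 13.25
tcp_pos: [0.481, -0.1155, 0.1313]
eef_rot: [-180.0, -0.2, -1.1]
contact_force: [10.3, -3.1, -9.2]
gripper_width: 0.0153
gripper_force: 55.0
```

Emit:
{"name": "drive_tool", "arguments": {"commands": [{"tx": 0, "ty": 0, "tz": 0, "turn": 0, "hand": 1}, {"tx": 0, "ty": 0, "tz": 0, "turn": 0, "hand": 1}, {"tx": 0, "ty": 0, "tz": 0, "turn": 0, "hand": 1}, {"tx": 0, "ty": 0, "tz": 0, "turn": 0, "hand": 1}, {"tx": 0, "ty": 0, "tz": 0, "turn": 0, "hand": 1}, {"tx": 0, "ty": 0, "tz": 0, "turn": 0, "hand": 1}]}}

```text
time_s: 13.85
tcp_pos: [0.4813, -0.1155, 0.1313]
eef_rot: [-180.0, -0.2, -1.1]
contact_force: [9.6, -4.2, -9.4]
gripper_width: 0.0153
gripper_force: 55.0
```

```bash
python3 - <<'E'
from h import *
c=cap('side'); t=cap('top'); s=r.get_state()
print(s['tcp_pos'],s['contact_force'],s['gripper_width'])
f=s['tcp_pos']; print([np.round(proj(c,[x,-.116,.06]),1) for x in(f[0],.52)])
W=np.zeros((480,800,3),np.uint8)
W[:480,:400]=cv2.resize(c['frame'][140:300,220:353,::-1],(400,480),interpolation=3)
W[:450,400:]=cv2.resize(t['frame'][120:255,230:350,::-1],(400,450),interpolation=3)
cv2.imwrite('pics/b4.png',W)
E
```

```text
[ 0.48131923 -0.11549902  0.13126853] [10.23190634 -4.33554884 -9.25609509] 0.015296306129721602
[array([267.6, 250.6]), array([281.5, 248.3])]
```

View pics/b4.png

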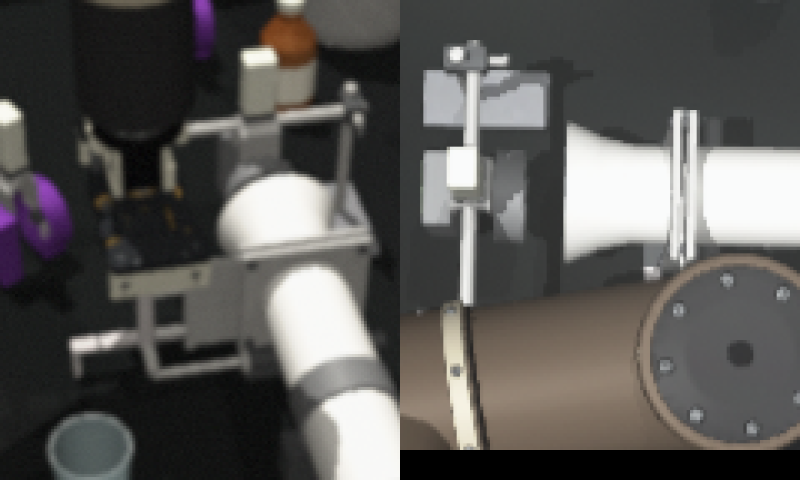

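The handle has moved about 13.7 px (about 38 mm) and the spring force is about 10 N. The top view shows the anemometer on the bar, straight, its vane facing the mouth and centred. Handing in.

```bash
python3 -c "
from plant import r
print(r.close_job())"
```

```text
the job is handed in; nothing more can be done
None
```

I handed the job in at about 14 s of the 51 s; the hand-in returned no verdict. The anemometer hangs on the bar centred on the duct mouth with its vane on the mouth's side, and the gripper holds the damper about 38 mm open.

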